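# Make room in the bit-case rack and file the red case

### The arm

A 7-joint arm with a two-finger parallel gripper is mounted at the origin on the work surface. World frame = base frame: x ahead of the robot, y to its left, z up, the work surface at z = 0. Lengths are in m, angles in rad, forces in N, time in s.
With the tool pointing down it reaches from about 0.4 to 0.875 m from the base axis. Payload 6.5 kg.
Tool frame: the origin (TCP) lies at the very end of the fingers, on their centre line; the grasp point (between the pads) lies grasp_offset behind it (grasp_offset is the distance from the TCP to the grasp point, in m); x points along the fingers, y is the direction in which the jaws open and shut, and the axes are right-handed (so a half turn about x gives the same grasp; the last joint's range is limited). The gripper opens to 88 mm and grips with 3 to 60 N. Pads are 18 mm wide; open, the fingers measure 123 mm over their backs; the gripper's body (75 mm by 187 mm) begins 45 mm behind the grasp point.
Start: joints at [-1.211, 0.536, -0.004, 1.538, 0.003, 1.067, -0.071], TCP at [0.268, 0.592, 0.239] pointing down, gripper open.
Joint ranges: [-2.7, 2.7], [-0.37, 2.16], [-1.27, 1.26], [0.24, 2.4], [-1.31, 4.45], [0.19, 1.91], [-2.76, 2.76]. Speed limits (rad/s): [2.39, 2.39, 3.14, 3.14, 3.14, 3.14, 3.14].

### API

Orientations are given as a rotation vector (axis times angle).
In Python, from cell import get_state, snapshot, sign_off, grasp_offset gives the robot as it stands.
- The arm moves only by the shell command python3 -m crank 'ROWS' [FORCE]. ROWS is text: rows parted by semicolons, each of 5 numbers parted by spaces: the finger opening in mm, from 0 to 88.1, then the shift along the world's x, y, z in units of 60 mm (1.0 is 60 mm), then the turn about the world's z in units of 8 degrees (1.0 is 8 degrees). A call has 1 to 5 rows; each row is the pose to reach, as a shift and turn from the pose commanded when the call began; what a row does not reach only later rows make up. A row lasts 1/8 s, in which the tool goes at most 62.5 mm and 10.7 degrees, less where a joint would pass 70% of its speed; a pose out of reach is approached as far as the arm can. A call with a gripper value outside its range is refused whole. The fingers move at their own pace and stop on an object; FORCE is the grip in N (left out, the last holds). Time passes only in rows, so rows that repeat a pose let the fingers close. It gives the time, the measured TCP pose, the force and the opening at its end, in the units of the state.
- get_state(): the state, without advancing time (a new reading comes with each control period).
- snapshot(name): name is "side" or "top"; returns a dict with "frame" (400x640x3 uint8, blue, green, red), "mtx" (3x3 intrinsics, pixels), "position" and "attitude" of the camera in the world. Camera axes: x right, y down, z forward; pixel columns grow to the right and rows downward; lengths in m; the calibration is good to about 2 mm. A picture is of the moment at which its call begins. There is no depth.
- sign_off(): hands the job in, once; it reports no verdict.
The state is a dict: "clock": time; "qpos": joint angles; "joint_vel": joint speeds; "tau": joint torques, N m; "eef_pos": TCP position; "eef_rot": TCP orientation; "contact_force": force on the tool from outside, world axes, zero at the start; "wrist_torque": the same for the moment, N m; "opening": finger opening in m.
Only numpy, scipy, OpenCV 4.12 (cv2) and the standard library are available. Lean on these libraries where they do the work, as an engineer would, in place of code of your own. Each camera call takes 0.05 s, during which the arm holds its last target.

### The job

Put the red bit case away in the grey rack, directly beside the blue case on the side facing the orange stop: gently spread the tight row there to open a gap (the orange stop slides back), without lifting the other cases out, and lower the red case in between, upright and all the way down. Then gently push the orange stop back until it feels firm, so that the five cases are left lightly pinched with no play, and leave the jar, the tape roll and the screwdriver alone.

Things in the scene. Friction and masses are not known exactly. Their poses are not given: they have to be found in the camera images.
- case_red: red hard-plastic bit case standing on the bench outside the rack, the one to put away: 60 mm (its x, across the row) x 32 mm (its y, thickness, along the row) x 95 mm high, 0.25 kg; origin at the centre of its underside, z up (this one may weigh 0.17 to 0.35 kg). All five cases have the same size and smooth flat sides; either way round is fine.
- case_blue: blue bit case standing in the rack: 60 mm (its x, across the row) x 32 mm (its y, thickness, along the row) x 95 mm high, 0.25 kg; origin at the centre of its underside, z up. It has always at least one more case between it and the orange stop.
- case_grey_a: grey bit case in the rack, 60 mm (its x, across the row) x 32 mm (its y, thickness, along the row) x 95 mm high, 0.25 kg; origin at the centre of its underside, z up
- case_grey_b: the other grey bit case in the rack, 60 mm (its x, across the row) x 32 mm (its y, thickness, along the row) x 95 mm high, 0.25 kg; origin at the centre of its underside, z up
- case_yellow: yellow bit case, always the last of the row, next to the orange stop: 60 mm (its x, across the row) x 32 mm (its y, thickness, along the row) x 95 mm high, 0.25 kg; origin at the centre of its underside, z up
- rack: grey steel channel fixed to the bench, 76 mm wide (x), 240 mm long (y); origin at the centre of its underside; the row runs along its y. Floor 4 mm thick (cases stand at z = 4 mm), side lips 18 mm high, 66 mm apart. Fixed end plate 80 mm high at the -y end, inner face at y = -112 mm; the orange stop is on the +y side, the +y end is open.
- stop: orange stop plate, 64 wide, 12 thick, top 80 mm above the bench, axes as the rack's; origin at the foot of its inner face, outer face at +12 mm y (a low foot to +22, a thin rib to +26). Slides along the rack's y with 6 N drag and stays put; pressed firmly (15 N) home, the drag keeps the row pinched. Inner face at rack y = 16 to 54 mm: at 54 five cases have 6 mm play in all, at 48 none.
- tin: closed jar with a steel cap and green label, 66 mm diameter, 85 mm high, bystander; origin at the centre of its underside
- tape: yellow ring (tape roll) lying flat, 84 mm outside diameter, 24 mm high, bystander; origin at the centre of its underside
- driver: screwdriver with a green handle lying on the bench, 180 mm long, bystander; origin on its axis line on the bench, handle towards its -x
Not all that is in view belongs to the job. Of the things shaped like the case_blue, the blue one is meant.

How it is judged:
By the outcome, as a careful person would: the job done as asked, in the order asked, and still so for the second after the job is handed in, with the robot touching nothing.
It also fails if it takes over 64 s, if anything falls off the work surface, if the arm or the gripper's body presses on something with over 40 N, if the wrist force passes 120 N, or if a joint passes its speed limit or range.

## Working session

There is one attempt and no reset: what is moved stays moved. The work goes in short steps, Python scripts to look and compute and a shell command to move; the robot and the scene stay as the last step left them, time stands still between calls to the robot, and variables do not carry over. Pictures are saved under pics/ and viewed, and the job is handed in when it is done.

```bash
ls; mkdir -p pics
python3 - <<'E'
from cell import *
import cv2
print(get_state(), grasp_offset)
for n in("side","top"):
    s=snapshot(n); cv2.imwrite(f"pics/{n}0.png",s["frame"]); print(n,s["mtx"],s["position"],s["attitude"])
E
```

```text
pics
{'clock': 0.0, 'qpos': array([-1.21120185,  0.53713295, -0.0044538 ,  1.53882547,  0.00262108,
        1.06729946, -0.07117585]), 'joint_vel': array([-0.00047142,  0.00273435,  0.00028456,  0.00106001,  0.00104149,
        0.00146495,  0.00025021]), 'tau': array([ 6.04762431e-05, -5.70981681e+01,  9.90724526e-01, -2.51599842e+01,
       -5.63389587e-02,  1.78155309e-02,  1.42890481e-04]), 'eef_pos': array([0.26824607, 0.59141891, 0.23787904]), 'eef_rot': array([ 0.33257731,  1.54510925, -0.33517724]), 'contact_force': array([-0.75023419, -0.28138255, -0.53114856]), 'wrist_torque': array([-0.01222189,  0.01987594,  0.01146627]), 'opening': 0.08842753460744066} 0.0187
side [[386.58139117   0.         323.10275846]
 [  0.         386.58139117 195.03399123]
 [  0.           0.           1.        ]] [ 0.36809446 -0.72177233  0.56575887] [-2.17940932  0.29524046 -0.14341866]
top [[395.01439549   0.         314.70939808]
 [  0.         395.01439549 194.8267719 ]
 [  0.           0.           1.        ]] [ 0.43385065 -0.0427648   0.94360187] [-2.11629068  2.16268376 -0.19471881]
```

View pics/side0.png

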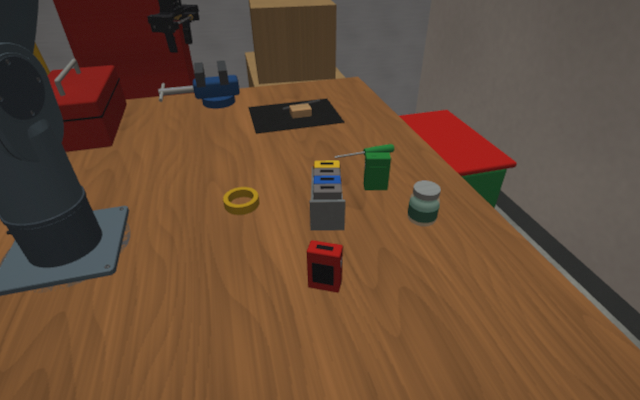

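View pics/top0.png

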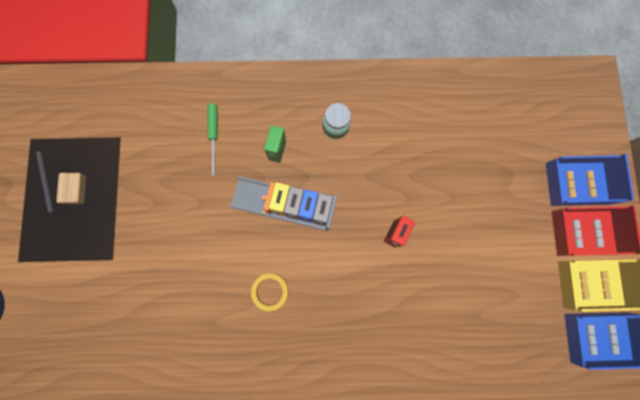

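Top view: the row runs from the end plate (right) as grey (322,208), blue (308,204), grey (293,201), yellow (279,197), then stop (268,196). Red stands at (401,231), a green decoy case at (275,140). Red lookalikes are the red bin (600,232) and the red cabinet; blue lookalikes are the blue bins at the right and the blue vise.

```bash
cat > h.py <<'E'
from cell import *
import cv2, numpy as np
from scipy.spatial.transform import Rotation as R
def ray(s,uv,z):
    uv=np.atleast_2d(np.array(uv,float)); d=np.c_[(uv-s["mtx"][:2,2])/s["mtx"][0,0],np.ones(len(uv))]@R.from_rotvec(s["attitude"]).as_matrix().T
    p=np.array(s["position"]); return p+d*((z-p[2])/d[:,2:])
def proj(s,P):
    c=(np.atleast_2d(P)-s["position"])@R.from_rotvec(s["attitude"]).as_matrix(); return c[:,:2]/c[:,2:]*s["mtx"][0,0]+s["mtx"][:2,2]
def crop(s,x0,y0,x1,y1,k,f): cv2.imwrite(f,cv2.resize(s["frame"][y0:y1,x0:x1],None,fx=k,fy=k,interpolation=cv2.INTER_CUBIC))
E
python3 - <<'E'
from h import *
s=snapshot("top")
crop(s,225,165,425,255,4,"pics/t1.png")
t=snapshot("side"); crop(t,290,140,410,300,3.7,"pics/s1.png")
hsv=cv2.cvtColor(s["frame"],cv2.COLOR_BGR2HSV)
for n,p in dict(red=(401,231),ga=(322,208),bl=(308,204),gb=(293,201),ye=(279,197)).items(): print(n,ray(s,p,.099 if n!="red" else .095).round(4), hsv[p[1]-4,p[0]])
print("stop",ray(s,(268,196),.08)); print(ray(s,[(239,179),(232,207)],.018),ray(s,[(336,197),(329,228)],.08))
E
```

```text
red [[ 0.4951 -0.2396  0.095 ]] [  2 171 232]
ga [[ 0.548  -0.0708  0.099 ]] [  4  17 106]
bl [[ 0.5574 -0.0407  0.099 ]] [165  17  92]
gb [[ 0.5646 -0.0085  0.099 ]] [11 21 99]
ye [[0.574  0.0217 0.099 ]] [15 38 94]
stop [[0.57991648 0.04746012 0.08      ]]
[[0.63299979 0.12296465 0.018     ]
 [0.56585073 0.13880378 0.018     ]] [[ 0.57454623 -0.10306594  0.08      ]
 [ 0.50617521 -0.08556901  0.08      ]]
```

View pics/t1.png

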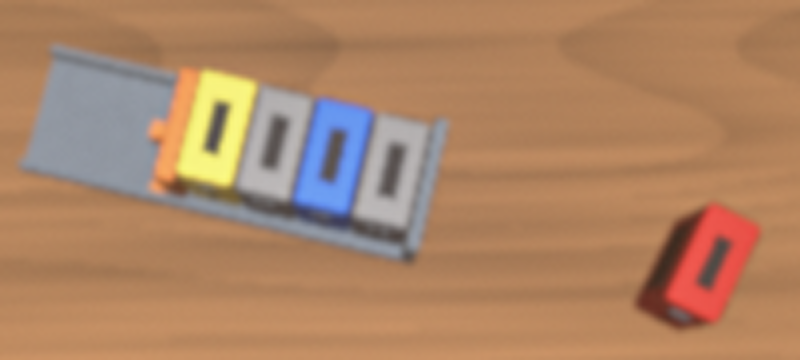

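View pics/s1.png

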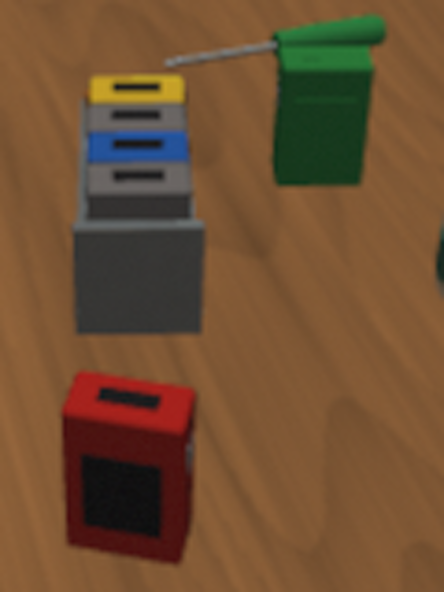

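Top crop: red is to the right, rotated about 28° in the image; blue sits at crop (335,160), and its stop-facing neighbour is the grey at (273,145). The green case lies outside the rack. Now I'll take precise measurements.

```bash
cat > m.py <<'E'
from h import *
def top_rects(s):
    hsv=cv2.cvtColor(s["frame"],cv2.COLOR_BGR2HSV); out={}
    roi=np.zeros(hsv.shape[:2],np.uint8); roi[110:270,225:430]=255
    rng=dict(red=((0,150,170),(6,255,255)),blue=((105,110,170),(125,255,255)),yellow=((22,110,170),(32,255,255)),orange=((8,170,150),(16,255,255)))
    for n,(a,b) in rng.items():
        m=cv2.inRange(hsv,a,b)&roi
        c=cv2.findContours(m,cv2.RETR_EXTERNAL,cv2.CHAIN_APPROX_NONE)[0]
        if not c: continue
        c=max(c,key=cv2.contourArea)
        if len(c)<4: continue
        z={"red":.095,"orange":.08}.get(n,.099)
        P=ray(s,cv2.convexHull(c)[:,0],z)[:,:2]
        (cx,cy),(w,h),a=cv2.minAreaRect((P*1000).astype(np.float32))
        if w<h: w,h,a=h,w,a-90
        a=(a+90)%180-90
        out[n]=(cx,cy,w,h,a); print(n,"ctr mm %.1f %.1f  size %.1f %.1f  long-axis deg %.1f"%out[n])
    return out
E
python3 - <<'E'
from m import *
s=snapshot("top"); top_rects(s)
st=get_state(); M=R.from_rotvec(st["eef_rot"]).as_matrix(); print(M.round(3)); print(st["eef_pos"])
# rack corners from subpixel crop
c=lambda u,v:(225+u/4-.375,165+v/4-.375)
print(ray(s,[c(53,47),c(22,165)],.018).round(4)); print(ray(s,[c(447,121),c(415,260)],.08).round(4))
E
```

```text
red ctr mm 496.5 -243.5  size 58.7 31.1  long-axis deg -28.3
blue ctr mm 557.5 -40.2  size 57.7 30.5  long-axis deg -15.2
yellow ctr mm 574.6 22.1  size 60.0 31.4  long-axis deg -15.0
[[-0.     0.413  0.911]
 [-0.001  0.911 -0.413]
 [-1.    -0.001  0.   ]]
[0.26836743 0.59172677 0.23831533]
[[0.6395 0.1257 0.018 ]
 [0.5686 0.1433 0.018 ]]
[[ 0.5793 -0.104   0.08  ]
 [ 0.5027 -0.0841  0.08  ]]
```

```bash
python3 -m crank '86 0.4 -0.8 0 -0.8; 86 0.8 -1.6 0 -1.7; 86 1.2 -2.4 0 -2.5; 86 1.6 -3.2 0 -3.3; 86 2 -4 0 -4.1' 30
python3 -m crank '86 0.4 -0.8 0 -0.8; 86 0.8 -1.6 0 -1.6; 86 1.2 -2.4 0 -2.4; 86 1.6 -3.2 0 -3.2; 86 2 -4 0 -4'
python3 -m crank '86 0.5 -1 0 -1; 86 0.97 -2 0 -2; 86 0.97 -2.02 0 -2; 86 0.97 -2.02 0 -2; 86 0.97 -2.02 0 -2'
python3 -c "
from h import *
s=get_state();M=R.from_rotvec(s['eef_rot']).as_matrix();print(s['eef_pos'],np.degrees(np.arctan2(M[1,1],M[0,1])),s['contact_force'])"
```

```text
clock: 0.88
eef_pos: [0.3891, 0.3503, 0.2388]
eef_rot: [0.781, 1.426, -0.78]
contact_force: [1.2, -0.0, 0.0]
opening: 0.086
clock: 1.5
eef_pos: [0.5091, 0.1105, 0.2389]
eef_rot: [1.202, 1.214, -1.201]
contact_force: [1.3, 1.2, -0.4]
opening: 0.0859
clock: 2.12
eef_pos: [0.5662, -0.007, 0.2385]
eef_rot: [1.4, 1.075, -1.4]
contact_force: [0.5, 0.4, 0.7]
opening: 0.0861
[ 0.56616269 -0.00704572  0.23848561] -15.005824618631765 [0.49912789 0.44074342 0.65857609]
```

```bash
python3 -m crank '86 0 0 -0.5 0; 86 0 0 -1 0; 86 0 0 -1.5 0; 86 0 0 -1.7 0; 86 0 0 -1.7 0'
python3 - <<'E'
from h import *
s=get_state();M=R.from_rotvec(s['eef_rot']).as_matrix();print(s['eef_pos'],np.degrees(np.arctan2(M[1,1],M[0,1])),s['contact_force'])
a=snapshot("top");crop(a,225,120,425,255,4,"pics/t2.png")
b=snapshot("side");crop(b,270,100,420,260,3.7,"pics/s2.png")
E
```

```text
clock: 2.75
eef_pos: [0.5663, -0.0082, 0.1365]
eef_rot: [1.4, 1.074, -1.402]
contact_force: [0.3, 0.6, 0.1]
opening: 0.0861
[ 0.56625508 -0.00824679  0.13648608] -15.108715381003519 [0.3023629  0.56060939 0.07153986]
```

View pics/t2.png

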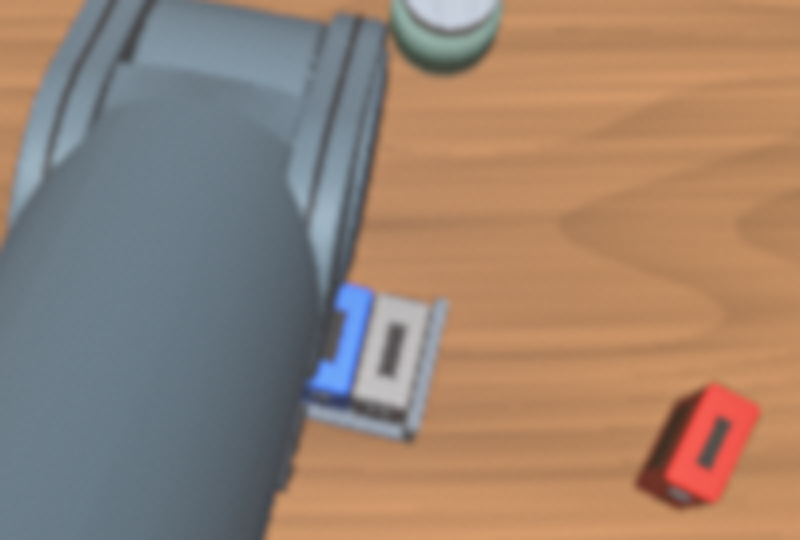

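View pics/s2.png

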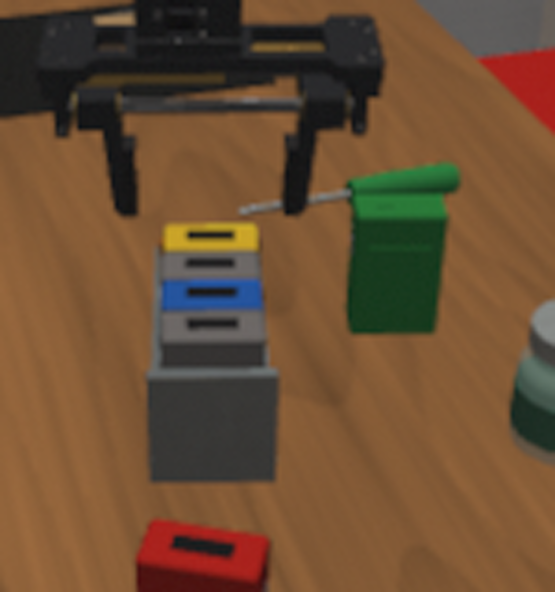

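Side crop: the fingers (x 125 and 296) straddle the row, whose centre is near x 211. Top crop: the arm hides the row, and blue is still beside the end grey. Descending.

```bash
python3 -m crank '86 0 0 -0.4 0; 86 0 0 -0.8 0; 86 0 0 -1.2 0; 86 0 0 -1.4 0; 86 0 0 -1.4 0'
python3 - <<'E'
from h import *
s=get_state();print(s['eef_pos'],s['contact_force'])
b=snapshot("side");crop(b,270,100,420,260,3.7,"pics/s3.png")
E
```

```text
clock: 3.48
eef_pos: [0.5668, -0.0092, 0.0529]
eef_rot: [1.402, 1.072, -1.402]
contact_force: [-0.1, -0.6, 0.4]
opening: 0.0858
[ 0.56680037 -0.00919     0.05289303] [-0.10239789 -0.63502683  0.35379473]
```

View pics/s3.png

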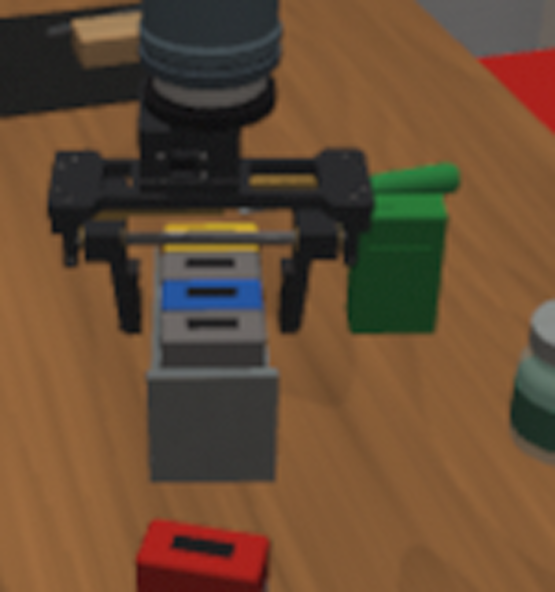

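Run:
```python
from h import *
s=dict(snapshot("top")); s["frame"]=cv2.imread("pics/top0.png")
hs=cv2.cvtColor(s["frame"],cv2.COLOR_BGR2HSV); m=cv2.inRange(hs,(50,90,40),(80,255,255)); m[:,:255]=0;m[:,300:]=0;m[:110]=0;m[175:]=0
n,l,st,c=cv2.connectedComponentsWithStats(m); print(st[1:],c[1:])
R0=np.array([.5744,.0218]);a=np.radians(-15.2);ex=np.array([np.cos(a),np.sin(a)]);ey=np.array([-np.sin(a),np.cos(a)])
ys,xs=np.where(m); 
for z in(.095,.0):
    P=ray(s,np.c_[xs,ys],z)[:,:2]-R0; print(z,(P@ex).min(),(P@ex).max(),(P@ey).min(),(P@ey).max())
crop(s,255,110,300,175,8,"pics/g.png")
b=dict(snapshot("side"));hs=cv2.cvtColor(cv2.imread("pics/side0.png"),cv2.COLOR_BGR2HSV);m=cv2.inRange(hs,(50,90,30),(80,255,255));m[:,:360]=0;m[:,393:]=0;m[:152]=0;m[195:]=0
ys,xs=np.where(m);print(xs.min(),xs.max(),ys.min(),ys.max()); P=ray(b,[(365,188),(388,188)],0)[:,:2];print((P-R0)@ex,(P-R0)@ey)
```

```text
[[265 126  19  28 370]] [[274.13783784 139.62972973]]
0.095 0.09364698468935377 0.15302171667914902 0.025853919313972 0.060328232246987516
0.0 0.11741946053069699 0.18344112521671826 0.039848704498601714 0.07818237696276889
364 390 152 189
[0.10108023 0.15995175] [0.04261819 0.04207774]
```

View pics/g.png

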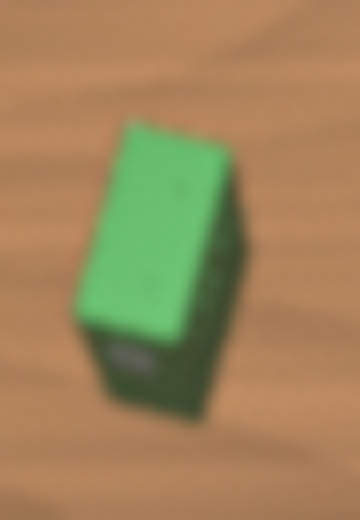

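Green is at 0.10 to 0.155 m in rack x and 95 mm high. The gripper body at z = 0.117 clears it. Gripping the grey neighbour now.

```bash
python3 -m crank '50 0 0 0 0; 50 0 0 0 0; 50 0 0 0 0; 50 0 0 0 0' 25; python3 -m crank '50 0 0 0 0; 50 0 0 0 0'
python3 -c "
from h import *
s=get_state();print(s['eef_pos'],s['contact_force'],s['wrist_torque'])"
```

```text
clock: 4.12
eef_pos: [0.5669, -0.0092, 0.053]
eef_rot: [1.402, 1.072, -1.402]
contact_force: [-0.1, 1.1, 2.8]
opening: 0.0597
clock: 4.38
eef_pos: [0.5668, -0.0092, 0.0529]
eef_rot: [1.402, 1.072, -1.402]
contact_force: [-0.1, 0.6, 4.8]
opening: 0.0597
[ 0.56683773 -0.00923906  0.05291106] [-0.05649812  0.56078762  4.82315655] [-0.02151016  0.21465527  0.0567852 ]
```

```bash
python3 -m crank '50 0.016 0.06 0 0; 50 0.033 0.12 0 0; 50 0.05 0.18 0 0; 50 0.067 0.245 0 0; 50 0.083 0.305 0 0'
python3 -m crank '50 0.016 0.06 0 0; 50 0.033 0.12 0 0; 50 0.05 0.18 0 0; 50 0.067 0.245 0 0; 50 0.08 0.285 0 0'
python3 - <<'E'
from h import *
s=get_state();print(s['eef_pos'],s['contact_force'])
b=snapshot("side");crop(b,270,100,420,260,3.7,"pics/s4.png")
E
```

```text
clock: 5.0
eef_pos: [0.5701, 0.0026, 0.053]
eef_rot: [1.399, 1.065, -1.409]
contact_force: [-6.2, -13.7, 10.3]
opening: 0.0599
clock: 5.62
eef_pos: [0.5747, 0.0195, 0.053]
eef_rot: [1.398, 1.066, -1.41]
contact_force: [-7.5, -14.4, 11.5]
opening: 0.0599
[0.57469506 0.01947717 0.05303148] [ -7.51106796 -14.38233875  11.50506745]
```

View pics/s4.png

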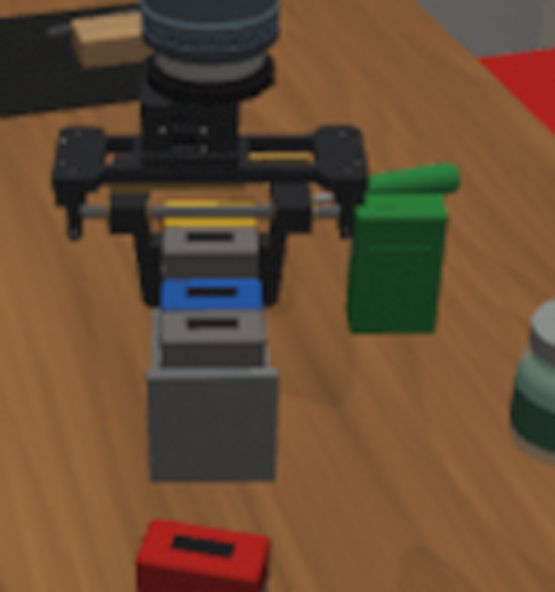

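The gap is opening; the arm lags by about 7 mm under 16 N. Pushing on.

```bash
python3 -m crank '50 0 0 0 0; 50 0 0 0 0; 50 0.013 0.05 0 0; 50 0.026 0.10 0 0; 50 0.026 0.10 0 0'
python3 - <<'E'
from h import *
s=get_state();d=s['eef_pos'][:2]-[.5668,-.0092];print(s['eef_pos'],s['contact_force'],d@[.262,.965],d@[.965,-.262])
E
```

```text
clock: 6.3
eef_pos: [0.5763, 0.0258, 0.053]
eef_rot: [1.398, 1.066, -1.409]
contact_force: [-6.6, -12.3, 11.2]
opening: 0.0598
[0.57630777 0.02577963 0.05301257] [ -6.56496139 -12.2801785   11.23478549] 0.03624638199134375 1.0330370209889889e-05
```

```bash
python3 -m crank '50 0.006 0.023 0 0; 50 0.006 0.023 0 0; 50 0.006 0.023 0 0; 50 -0.01 -0.03 0 0; 50 -0.016 -0.06 0 0'
python3 -c "
from h import *
s=get_state();d=s['eef_pos'][:2]-[.5668,-.0092];print(s['eef_pos'],s['contact_force'],d@[.262,.965],d@[.965,-.262])"
```

```text
clock: 6.92
eef_pos: [0.5763, 0.0254, 0.053]
eef_rot: [1.401, 1.069, -1.406]
contact_force: [-3.3, -4.6, 6.9]
opening: 0.0598
[0.5762585  0.02541956 0.05297705] [-3.26283192 -4.5617778   6.94848328] 0.03588599913529713 5.712379569491888e-05
```

```bash
python3 -m crank '86 0 0 0 0; 86 0 0 0 0; 86 0 0 0 0; 86 0 0 0 0'; python3 -m crank '86 0 0 0.5 0; 86 0 0 1.2 0; 86 0 0 2 0; 86 0.02 -0.7 2.3 0; 86 0.0 -1.4 2.3 0'; python3 -m crank '86 -0.3 -0.8 0 0; 86 -0.6 -1.6 0 -0.4; 86 -0.8 -2.3 0 -0.8; 86 -1 -3 0 -1.2; 86 -1.3 -3.2 0 -1.6'
python3 - <<'E'
from m import *
s=get_state();M=R.from_rotvec(s['eef_rot']).as_matrix();print(s['eef_pos'],np.degrees(np.arctan2(M[1,1],M[0,1])))
a=snapshot("top");crop(a,225,120,425,255,4,"pics/t5.png");top_rects(a)
b=snapshot("side");crop(b,270,120,420,280,3.7,"pics/s5.png")
E
```

```text
clock: 7.42
eef_pos: [0.577, 0.0289, 0.0526]
eef_rot: [1.401, 1.072, -1.402]
contact_force: [0.5, 0.3, 0.6]
opening: 0.0862
clock: 8.05
eef_pos: [0.5785, -0.0559, 0.1927]
eef_rot: [1.403, 1.071, -1.397]
contact_force: [0.7, 0.2, 0.1]
opening: 0.0862
clock: 8.68
eef_pos: [0.4981, -0.2503, 0.1909]
eef_rot: [1.562, 0.932, -1.563]
contact_force: [0.2, 1.0, 0.6]
opening: 0.0864
[ 0.49807198 -0.25029337  0.19093111] -28.31163324951645
red ctr mm 497.8 -241.1  size 58.7 26.2  long-axis deg -28.0
blue ctr mm 557.7 -40.0  size 58.2 31.1  long-axis deg -15.2
yellow ctr mm 583.7 56.2  size 60.6 31.7  long-axis deg -15.0
```

View pics/t5.png

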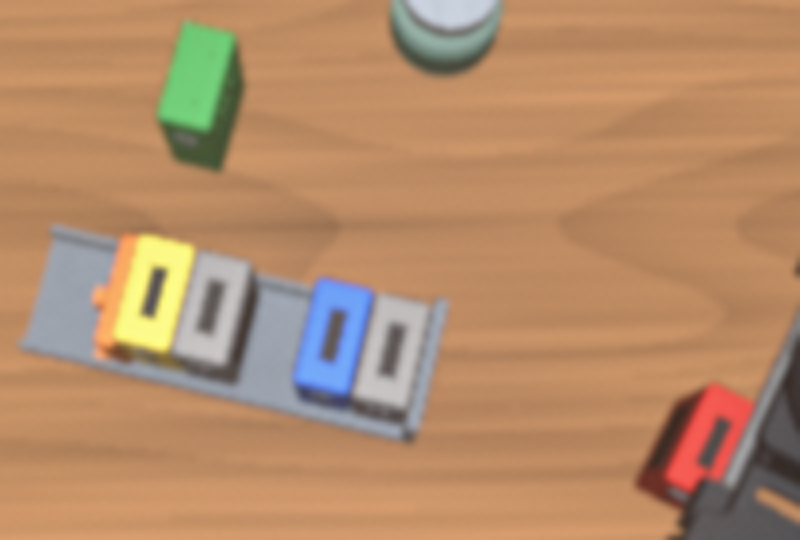

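View pics/s5.png

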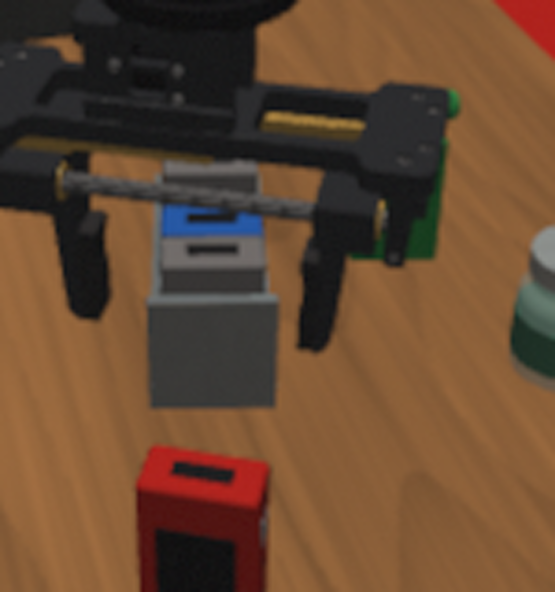

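Top crop: the gap is open between blue (335,340) and grey (212,310), about 35.5 mm wide. All the cases are upright, with the stop behind yellow. Next, align over red.

```bash
python3 -m crank '86 -0.02 0.12 0 0; 86 -0.02 0.12 0 0; 86 -0.02 0.12 -0.4 0; 86 -0.02 0.12 -0.7 0; 86 -0.02 0.12 -0.7 0'
python3 - <<'E'
from h import *
s=get_state();M=R.from_rotvec(s['eef_rot']).as_matrix();print(s['eef_pos'],np.degrees(np.arctan2(M[1,1],M[0,1])))
b=snapshot("side");crop(b,250,150,410,310,3.7,"pics/s6.png")
E
```

```text
clock: 9.4
eef_pos: [0.4972, -0.2392, 0.1474]
eef_rot: [1.557, 0.94, -1.561]
contact_force: [0.2, -0.3, 0.5]
opening: 0.0859
[ 0.49723901 -0.23920929  0.14737374] -27.929082369382613
```

View pics/s6.png

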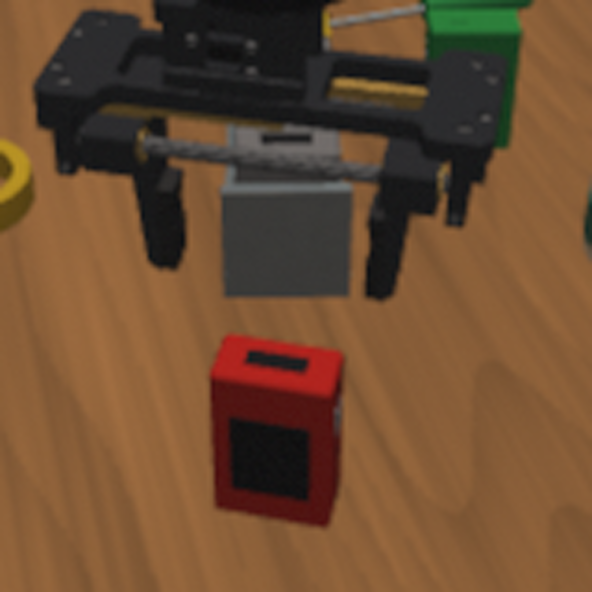

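Red (crop 278,360) sits below and between the fingers. Small correction, descend and grip.

```bash
python3 -m crank '86 -0.01 -0.07 0 -0.04; 86 -0.01 -0.07 -0.5 -0.04; 86 -0.01 -0.07 -1 -0.04; 86 -0.01 -0.07 -1.4 -0.04; 86 -0.01 -0.07 -1.55 -0.04'
python3 -m crank '86 0 0 0 0; 86 0 0 0 0' ; python3 -m crank '50 0 0 0 0; 50 0 0 0 0; 50 0 0 0 0; 50 0 0 0 0; 50 0 0 0 0' 25
python3 - <<'E'
from h import *
s=get_state();M=R.from_rotvec(s['eef_rot']).as_matrix();print(s['eef_pos'],np.degrees(np.arctan2(M[1,1],M[0,1])))
b=snapshot("side");crop(b,250,150,410,310,3.7,"pics/s7.png")
E
```

```text
clock: 10.07
eef_pos: [0.497, -0.2447, 0.0552]
eef_rot: [1.563, 0.934, -1.564]
contact_force: [-0.7, 0.1, 0.6]
opening: 0.0861
clock: 10.32
eef_pos: [0.498, -0.2449, 0.0568]
eef_rot: [1.564, 0.932, -1.562]
contact_force: [-0.1, -0.1, 0.4]
opening: 0.0859
clock: 10.95
eef_pos: [0.4973, -0.2444, 0.056]
eef_rot: [1.563, 0.933, -1.563]
contact_force: [-1.1, 0.6, 3.8]
opening: 0.0597
[ 0.49734786 -0.24441556  0.05595637] -28.312204082008353
```

View pics/s7.png

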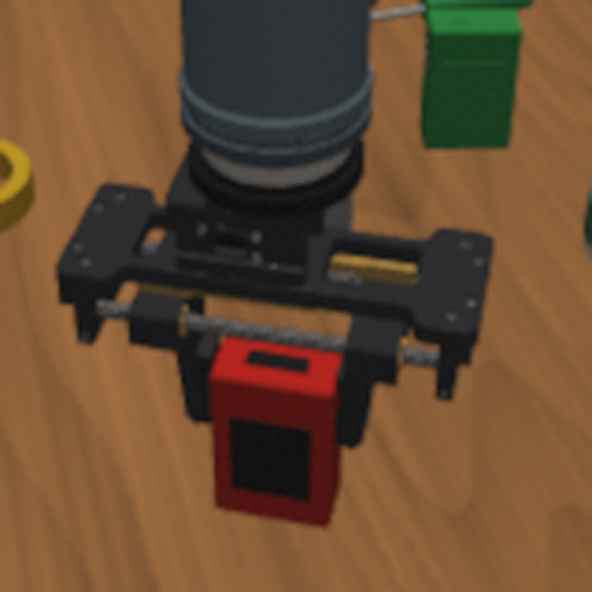

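Red is held at 59.7 mm opening, tool centred on it. Lift and carry.

```bash
python3 -m crank '50 0 0 0.3 0; 50 0 0 0.8 0; 50 0 0 1.4 0; 50 0 0 2 0; 50 0 0 2.3 0'; python3 -m crank '50 0.2 0.6 0 0.3; 50 0.45 1.4 0 0.6; 50 0.7 2.2 0 1; 50 0.9 3 0 1.3; 50 1.05 3.5 0 1.5';  python3 -m crank '50 0.1 0.43 0 0.14; 50 0.115 0.43 0 0.14; 50 0.115 0.43 0 0.14; 50 0.115 0.43 0 0.14'
python3 - <<'E'
from h import *
s=get_state();M=R.from_rotvec(s['eef_rot']).as_matrix();print(s['eef_pos'],np.degrees(np.arctan2(M[1,1],M[0,1])),s['contact_force'])
b=snapshot("side");crop(b,250,90,410,250,3.7,"pics/s8.png")
E
```

```text
clock: 11.62
eef_pos: [0.4978, -0.2449, 0.196]
eef_rot: [1.564, 0.931, -1.561]
contact_force: [0.2, 0.5, -2.9]
opening: 0.0597
clock: 12.25
eef_pos: [0.5601, -0.0313, 0.1932]
eef_rot: [1.413, 1.065, -1.414]
contact_force: [0.1, -0.0, -1.9]
opening: 0.0598
clock: 12.75
eef_pos: [0.5668, -0.0104, 0.1938]
eef_rot: [1.403, 1.07, -1.404]
contact_force: [-0.5, -0.3, -2.9]
opening: 0.0598
[ 0.56682207 -0.01039841  0.19376475] -15.343291222236717 [-0.47417693 -0.33752359 -2.88537906]
```

View pics/s8.png

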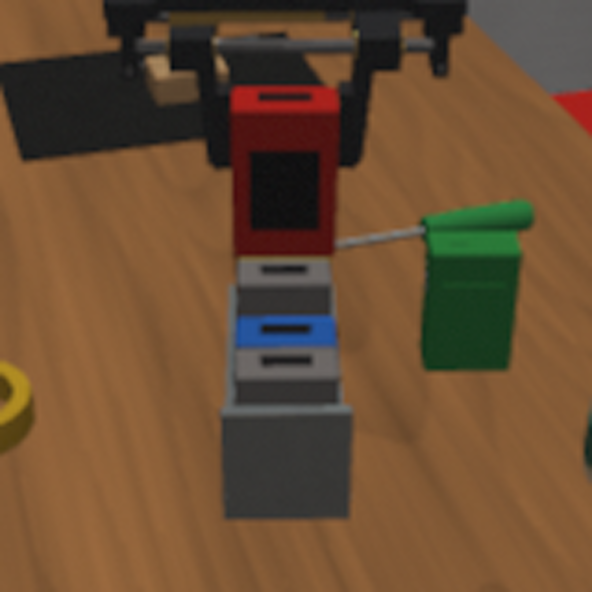

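```bash
python3 -m crank '50 0.01 0.04 0 0.02; 50 0.01 0.04 -0.2 0.02; 50 0.01 0.04 -0.4 0.02; 50 0.01 0.04 -0.53 0.02; 50 0.01 0.04 -0.53 0.02'
python3 - <<'E'
from h import *
s=get_state();M=R.from_rotvec(s['eef_rot']).as_matrix();print(s['eef_pos'],np.degrees(np.arctan2(M[1,1],M[0,1])),s['contact_force'])
b=snapshot("side");crop(b,290,110,370,220,5.4,"pics/s9.png")
a=snapshot("top");crop(a,225,120,425,255,4,"pics/t9.png")
# predicted bottom corners of red if centred on gap, and nearby edges
ex=np.array([.965,-.262]);ey=-np.array([-.262,-.965])
R0=np.array([.5744,.0218])
for y,z in((-48,.099),(-12.5,.099),(-46.2,.103),(-14.2,.103)):
    print(y,z,proj(b,[np.r_[R0+ey*y/1e3+ex*.03*k,z] for k in(-1,1)]).round(1).tolist())
E
```

```text
clock: 13.42
eef_pos: [0.5671, -0.0063, 0.1609]
eef_rot: [1.399, 1.074, -1.402]
contact_force: [0.1, 0.3, -2.0]
opening: 0.0598
[ 0.56713889 -0.00631688  0.16094268] -15.040410922617953 [ 0.11185795  0.3494313  -1.97305603]
-48 0.099 [[312.3, 175.0], [339.2, 174.8]]
-12.5 0.099 [[312.6, 166.6], [338.7, 166.4]]
-46.2 0.103 [[312.2, 173.0], [339.2, 172.9]]
-14.2 0.103 [[312.5, 165.5], [338.8, 165.3]]
```

View pics/s9.png

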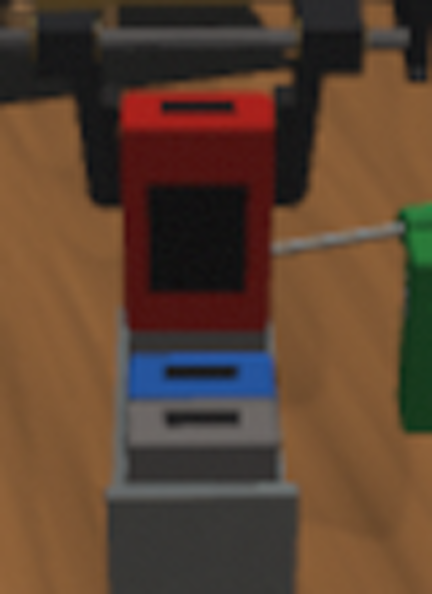

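View pics/t9.png

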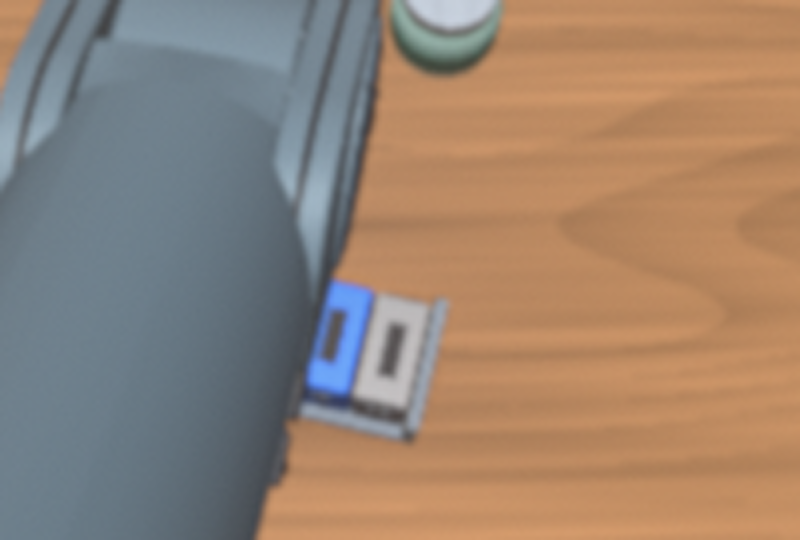

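The red bottom edge (y≈171.1) seems slightly past the ideal. I'll let it settle and measure at sub-pixel level.

```bash
for i in 1 2 3; do python3 -m crank '50 0 0 0 0' | sed -n 2p; done
python3 - <<'E'
from h import *
b=snapshot("side");f=b["frame"][:, 316:335].astype(float)
print(f.mean(1)[160:186].round(0).tolist())
s=get_state();print(s['eef_pos'])
E
```

```text
eef_pos: [0.5681, -0.0063, 0.1623]
eef_pos: [0.5679, -0.0062, 0.1622]
eef_pos: [0.5679, -0.0062, 0.1621]
[[17.0, 17.0, 23.0], [17.0, 17.0, 23.0], [17.0, 17.0, 23.0], [17.0, 17.0, 49.0], [17.0, 18.0, 71.0], [17.0, 19.0, 78.0], [17.0, 19.0, 78.0], [16.0, 18.0, 78.0], [17.0, 19.0, 78.0], [16.0, 19.0, 79.0], [27.0, 29.0, 71.0], [43.0, 44.0, 55.0], [50.0, 51.0, 53.0], [49.0, 50.0, 52.0], [50.0, 50.0, 52.0], [117.0, 70.0, 47.0], [157.0, 85.0, 38.0], [130.0, 71.0, 34.0], [66.0, 44.0, 31.0], [78.0, 48.0, 31.0], [129.0, 71.0, 34.0], [158.0, 85.0, 37.0], [152.0, 82.0, 37.0], [125.0, 81.0, 59.0], [98.0, 93.0, 93.0], [90.0, 92.0, 96.0]]
[ 0.56781972 -0.00621815  0.16205227]
```

```bash
python3 -m crank '50 -0.01 -0.035 0 0; 50 -0.01 -0.035 0 0; 50 -0.01 -0.035 0 0'
python3 - <<'E'
from h import *
b=snapshot("side");f=b["frame"][:, 316:335].astype(float)
print(f[:,[0,1,2,3]].mean(1)[120:140,2].round(0).tolist(),f.mean(1)[160:178,2].round(0).tolist(),f.mean(1)[172:178,0].round(0).tolist())
s=get_state();print(s['eef_pos'])
ex=np.array([.965,-.262]);ey=np.array([.262,.965]);R0=np.array([.5744,.0218])
t=s['eef_pos'];off=(t[:2]-[.5668,-.0092])@ey*1e3-32;print("rack y by tool",off)
for y in(off,-30.2):
  for z in (.105,.106,.2,.201):
    print(round(y,1),z,proj(b,[np.r_[R0+ey*(y-16)/1e3,z]]).round(2).tolist(), "back",proj(b,[np.r_[R0+ey*(y+16)/1e3,z]]).round(2).tolist())
E
```

```text
clock: 14.32
eef_pos: [0.5671, -0.0084, 0.1619]
eef_rot: [1.4, 1.073, -1.4]
contact_force: [1.2, -0.6, -2.4]
opening: 0.0595
[32.0, 32.0, 32.0, 32.0, 31.0, 50.0, 99.0, 147.0, 165.0, 160.0, 161.0, 165.0, 165.0, 144.0, 100.0, 77.0, 80.0, 80.0, 79.0, 79.0] [23.0, 22.0, 23.0, 23.0, 59.0, 78.0, 78.0, 78.0, 78.0, 78.0, 78.0, 68.0, 52.0, 52.0, 52.0, 47.0, 38.0, 34.0] [49.0, 50.0, 50.0, 117.0, 157.0, 130.0]
[ 0.56715693 -0.00834294  0.16190345]
rack y by tool -31.079417605682142
-31.1 0.105 [[325.75, 172.4]] back [[325.65, 164.87]]
-31.1 0.106 [[325.75, 172.01]] back [[325.65, 164.49]]
-31.1 0.2 [[325.68, 133.67]] back [[325.58, 126.85]]
-31.1 0.201 [[325.68, 133.23]] back [[325.57, 126.42]]
-30.2 0.105 [[325.75, 172.18]] back [[325.65, 164.67]]
-30.2 0.106 [[325.74, 171.8]] back [[325.65, 164.29]]
-30.2 0.2 [[325.67, 133.48]] back [[325.57, 126.67]]
-30.2 0.201 [[325.67, 133.04]] back [[325.57, 126.24]]
```

Counting the rounded edges, the tool estimate (-31.1 against the ideal -30.2) agrees with the picture. Shift 0.8 mm and lower with force checks.

```bash
python3 -m crank '50 0.003 0.013 0 0; 50 0.003 0.013 -0.08 0; 50 0.003 0.013 -0.16 0; 50 0.003 0.013 -0.24 0; 50 0.003 0.013 -0.24 0'
python3 - <<'E'
from h import *
s=get_state();print(s['eef_pos'],s['contact_force'],s['wrist_torque'])
b=snapshot("side");crop(b,290,110,370,220,5.4,"pics/s10.png")
E
```

```text
clock: 15.0
eef_pos: [0.5669, -0.0076, 0.1469]
eef_rot: [1.399, 1.074, -1.401]
contact_force: [0.3, -0.2, -2.7]
opening: 0.0598
[ 0.56694679 -0.00759131  0.14694961] [ 0.26015663 -0.15628706 -2.68746886] [-0.05426474  0.06390948 -0.01935306]
```

View pics/s10.png

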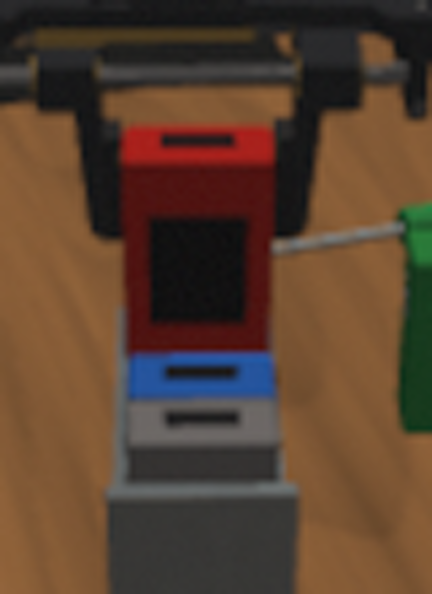

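Red's foot is 8 mm below blue's top and the force is weight only, so it's in the gap. Lowering on.

```bash
python3 -m crank '50 0 0 -0.15 0; 50 0 0 -0.3 0; 50 0 0 -0.45 0; 50 0 0 -0.6 0; 50 0 0 -0.6 0'; python3 -m crank '50 0 0 -0.15 0; 50 0 0 -0.3 0; 50 0 0 -0.45 0; 50 0 0 -0.6 0; 50 0 0 -0.6 0'
```

```text
clock: 15.68
eef_pos: [0.5667, -0.0076, 0.1106]
eef_rot: [1.399, 1.074, -1.401]
contact_force: [0.5, 0.4, -1.2]
opening: 0.0597
clock: 16.3
eef_pos: [0.5667, -0.0076, 0.0746]
eef_rot: [1.399, 1.074, -1.401]
contact_force: [0.5, -0.2, -2.5]
opening: 0.0596
```

```bash
python3 -m crank '50 0 0 -0.08 0; 50 0 0 -0.15 0; 50 0 0 -0.2 0; 50 0 0 -0.22 0; 50 0 0 -0.22 0'; python3 -m crank '50 0 0 -0.02 0;50 0 0 -0.03 0; 50 0 0 -0.03 0'; python3 -m crank '50 0 0 -0.02 0;50 0 0 -0.03 0; 50 0 0 -0.03 0'
```

```text
clock: 16.92
eef_pos: [0.5673, -0.0076, 0.0623]
eef_rot: [1.4, 1.074, -1.4]
contact_force: [-0.1, 0.1, -1.9]
opening: 0.0599
clock: 17.3
eef_pos: [0.5673, -0.0076, 0.0605]
eef_rot: [1.4, 1.074, -1.4]
contact_force: [1.0, -0.6, -1.8]
opening: 0.0599
clock: 17.68
eef_pos: [0.5675, -0.0076, 0.0599]
eef_rot: [1.401, 1.074, -1.4]
contact_force: [-4.7, 0.7, 12.2]
opening: 0.0591
```

Seated on the floor (+12 N). Release, rise, and look.

```bash
python3 -m crank '86 0 0 0 0; 86 0 0 0 0; 86 0 0 0 0; 86 0 0 0 0'; python3 -m crank '86 0 0 0.5 0; 86 0 0 1 0; 86 0 0 1.6 0; 86 0 0 2.2 0; 86 0 0 2.4 0'; python3 -m crank '60 0.3 0.9 0 0; 40 0.6 1.8 0 0; 20 0.8 2.7 0 0; 20 0.9 3.3 0 0; 20 0.9 3.4 0 0'
python3 - <<'E'
from m import *
s=get_state();M=R.from_rotvec(s['eef_rot']).as_matrix();print(s['eef_pos'],np.degrees(np.arctan2(M[1,1],M[0,1])),s['contact_force'])
a=snapshot("top");crop(a,225,120,425,255,4,"pics/t11.png");top_rects(a)
b=snapshot("side");crop(b,270,120,420,280,3.7,"pics/s11.png")
E
```

```text
clock: 18.18
eef_pos: [0.5674, -0.0076, 0.0586]
eef_rot: [1.4, 1.073, -1.4]
contact_force: [-0.1, -0.7, 0.7]
opening: 0.0859
clock: 18.8
eef_pos: [0.5684, -0.0077, 0.2046]
eef_rot: [1.402, 1.072, -1.397]
contact_force: [-0.4, 0.7, -0.1]
opening: 0.086
clock: 19.42
eef_pos: [0.6204, 0.2, 0.201]
eef_rot: [1.396, 1.078, -1.398]
contact_force: [-0.9, -0.4, 0.7]
opening: 0.038
[0.6203841  0.19997121 0.20100188] -14.751758458724574 [-0.91995315 -0.42446228  0.70380796]
red ctr mm 567.1 -7.1  size 60.1 31.0  long-axis deg -15.4
blue ctr mm 557.7 -40.2  size 58.2 30.5  long-axis deg -15.2
yellow ctr mm 583.7 56.2  size 60.6 31.7  long-axis deg -15.0
```

View pics/t11.png

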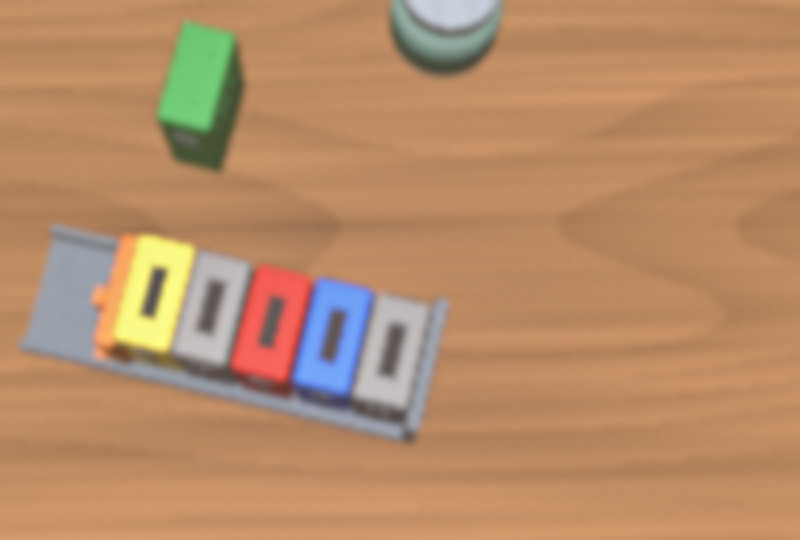

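View pics/s11.png

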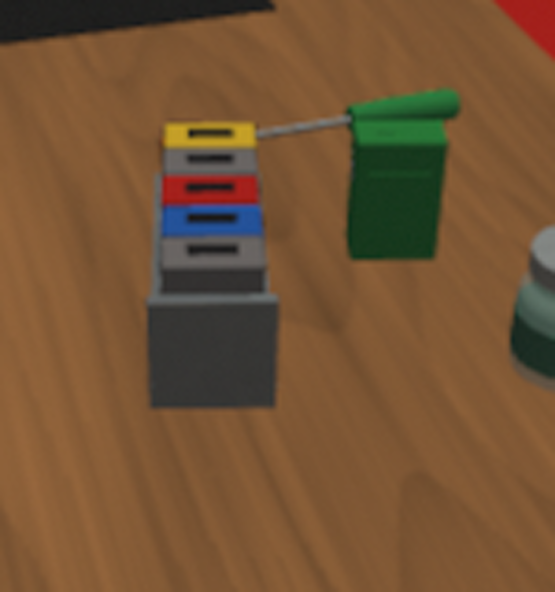

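Red is in, level with the others, and directly beside blue on the stop side. Next, position behind the stop with the fingers straddling the rib.

```bash
python3 -m crank '20 -0.1 -0.5 0 -0.03; 20 -0.2 -1 0 -0.03; 20 -0.32 -1.36 -0.5 -0.03; 20 -0.32 -1.36 -1 -0.03; 20 -0.32 -1.36 -1 -0.03'
python3 - <<'E'
from h import *
s=get_state();M=R.from_rotvec(s['eef_rot']).as_matrix();t=s['eef_pos'];d=(t[:2]-[.5668,-.0092])*1e3
print(t,np.degrees(np.arctan2(M[1,1],M[0,1])),s['contact_force'],"rack",d@[.965,-.262],d@[.262,.965]-32)
b=snapshot("side");crop(b,250,60,410,220,3.7,"pics/s12.png")
E
```

```text
clock: 20.15
eef_pos: [0.6001, 0.1121, 0.1409]
eef_rot: [1.401, 1.071, -1.41]
contact_force: [0.1, 1.3, 0.3]
opening: 0.02
[0.60011002 0.1120665  0.14090234] -15.459027028045577 [0.05625794 1.30540513 0.29051886] rack 0.3723439424911845 93.74940200537421
```

View pics/s12.png

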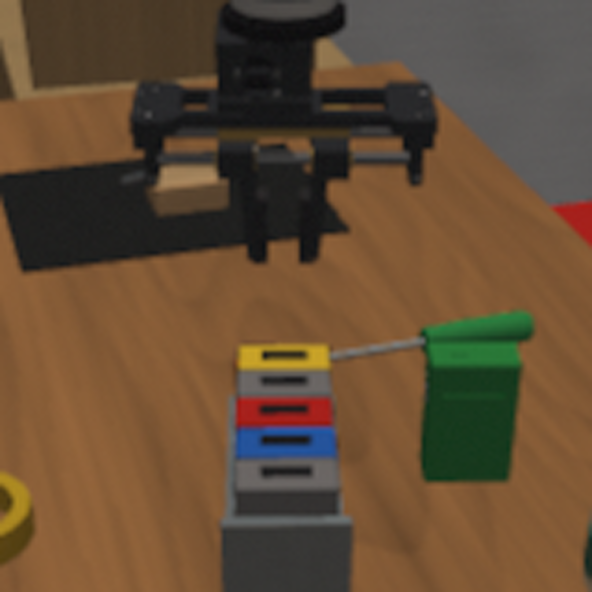

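```bash
python3 -m crank '20 0 0 -0.4 0; 20 0 0 -0.8 0; 20 0 0 -1.2 0; 20 0 0 -1.5 0; 20 0 0 -1.5 0'
python3 - <<'E'
from h import *
s=get_state();M=R.from_rotvec(s['eef_rot']).as_matrix();t=s['eef_pos'];d=(t[:2]-[.5668,-.0092])*1e3
print(t,np.degrees(np.arctan2(M[1,1],M[0,1])),s['contact_force'],"rack",d@[.965,-.262],d@[.262,.965]-32)
b=snapshot("side");crop(b,250,60,410,220,3.7,"pics/s13.png")
E
```

```text
clock: 20.82
eef_pos: [0.6018, 0.1146, 0.0524]
eef_rot: [1.402, 1.071, -1.404]
contact_force: [-0.2, 0.3, 0.0]
opening: 0.02
[0.60183219 0.11455436 0.05238248] -15.284786105617108 [-0.21972977  0.3140802   0.01393969] rack 1.382421714703547 96.60138634780401
```

View pics/s13.png

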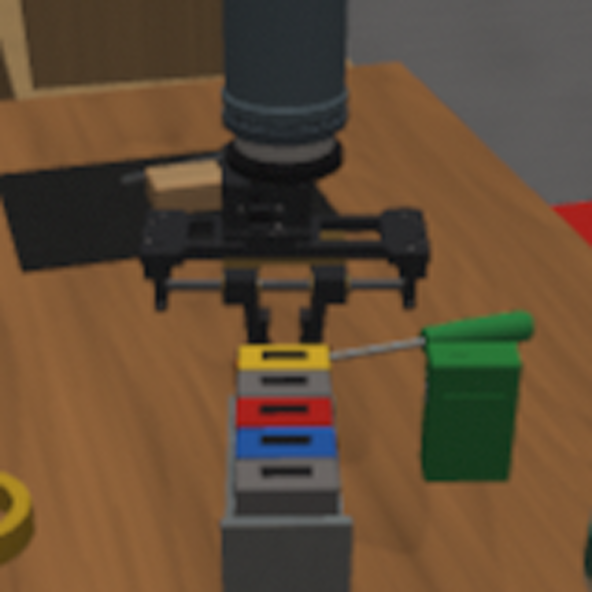

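Fingers are behind the stop, above the foot, and the body is clear of everything. Approaching slowly.

```bash
python3 -m crank '20 -0.03 -0.07 -0.05 0; 20 -0.05 -0.14 -0.1 0; 20 -0.07 -0.2 -0.1 0; 20 -0.09 -0.26 -0.1 0; 20 -0.1 -0.30 -0.1 0'; python3 -m crank '20 -0.004 -0.016 0 0; 20 -0.009 -0.032 0 0; 20 -0.009 -0.032 0 0'
python3 - <<'E'
from h import *
s=get_state();t=s['eef_pos'];d=(t[:2]-[.5668,-.0092])*1e3
print(t,s['contact_force'],"rack",d@[.965,-.262],d@[.262,.965]-32)
E
```

```text
clock: 21.5
eef_pos: [0.5961, 0.0965, 0.0468]
eef_rot: [1.403, 1.071, -1.403]
contact_force: [-0.8, 0.5, 0.8]
opening: 0.0198
clock: 21.88
eef_pos: [0.5956, 0.095, 0.0467]
eef_rot: [1.403, 1.071, -1.403]
contact_force: [-0.1, -0.2, 0.6]
opening: 0.0198
[0.59561217 0.09497382 0.04672373] [-0.05105238 -0.20901022  0.58164864] rack 0.5102078209867429 76.07652291438762
```

```bash
for i in 1 2 3 4; do python3 -m crank '20 -0.004 -0.016 0 0; 20 -0.009 -0.032 0 0; 20 -0.009 -0.032 0 0' | sed -n '2p;4p'; done
```

```text
eef_pos: [0.5954, 0.0945, 0.0468]
contact_force: [1.8, 4.6, -1.6]
eef_pos: [0.5952, 0.0939, 0.0468]
contact_force: [3.1, 7.0, -3.2]
eef_pos: [0.595, 0.093, 0.0468]
contact_force: [4.5, 9.4, -3.9]
eef_pos: [0.5946, 0.0916, 0.0468]
contact_force: [4.1, 11.0, -4.8]
```

```bash
for i in 1 2 3; do python3 -m crank '20 -0.004 -0.016 0 0; 20 -0.009 -0.032 0 0; 20 -0.009 -0.032 0 0' | sed -n '2p;4p'; done
```

```text
eef_pos: [0.5942, 0.09, 0.0468]
contact_force: [4.8, 10.4, -4.4]
eef_pos: [0.594, 0.089, 0.0469]
contact_force: [5.6, 13.0, -6.5]
eef_pos: [0.5939, 0.0886, 0.0469]
contact_force: [7.7, 15.6, -8.2]
```

```bash
for i in 1 2; do python3 -m crank '20 -0.004 -0.016 0 0; 20 -0.009 -0.032 0 0; 20 -0.009 -0.032 0 0' | sed -n '2p;4p'; done
python3 - <<'E'
from h import *
b=snapshot("side");crop(b,270,100,420,260,3.7,"pics/s14.png")
E
```

```text
eef_pos: [0.5939, 0.0886, 0.047]
contact_force: [8.8, 19.2, -8.8]
eef_pos: [0.5938, 0.0887, 0.047]
contact_force: [11.1, 23.4, -11.3]
```

View pics/s14.png

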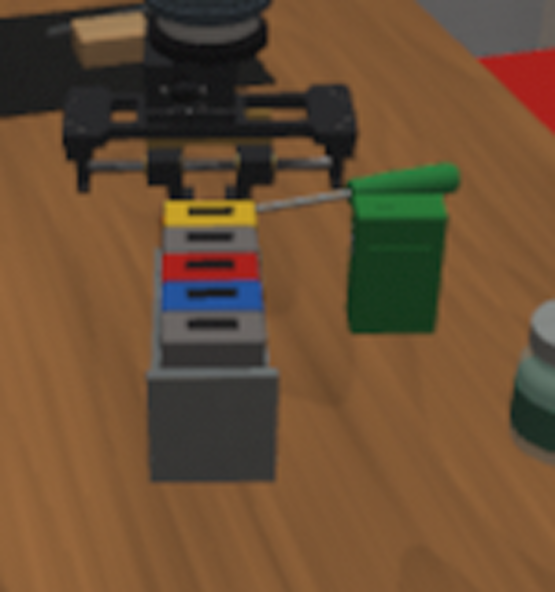

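It's firm: the force rose from 17 to 26 N with no motion. Back off gently, rise clear, and check.

```bash
python3 -m crank '20 0.015 0.055 0 0; 20 0.035 0.13 0 0; 20 0.05 0.2 0 0; 20 0.08 0.3 0 0; 20 0.12 0.45 0 0'; python3 -m crank '20 0.08 0.3 0 0; 20 0.1 0.4 0.3 0; 20 0.1 0.4 1 0; 20 0.1 0.4 1.8 0; 20 0.1 0.6 2.4 0'; python3 -m crank '20 0.1 0.8 0 0; 20 0.2 1.6 0 0; 20 0.2 2.2 0 0; 20 0.2 2.2 0 0'
python3 - <<'E'
from m import *
s=get_state();print(s['eef_pos'],s['contact_force'])
a=snapshot("top");crop(a,225,120,425,255,4,"pics/t15.png");top_rects(a)
b=snapshot("side");crop(b,270,120,420,280,3.7,"pics/s15.png"); cv2.imwrite("pics/top_end.png",a["frame"])
E
```

```text
clock: 25.92
eef_pos: [0.5978, 0.104, 0.0467]
eef_rot: [1.403, 1.07, -1.405]
contact_force: [0.4, -0.4, -0.1]
opening: 0.02
clock: 26.55
eef_pos: [0.6047, 0.1398, 0.1942]
eef_rot: [1.406, 1.068, -1.402]
contact_force: [1.0, 0.7, -0.3]
opening: 0.02
clock: 27.05
eef_pos: [0.615, 0.2774, 0.1915]
eef_rot: [1.4, 1.076, -1.398]
contact_force: [-0.9, -0.4, -0.6]
opening: 0.0198
[0.61497668 0.27736621 0.19153871] [-0.93083027 -0.36406064 -0.61043058]
red ctr mm 566.4 -9.9  size 60.1 28.0  long-axis deg -14.8
blue ctr mm 557.1 -41.7  size 57.7 29.5  long-axis deg -15.2
yellow ctr mm 582.3 51.0  size 60.5 31.5  long-axis deg -15.0
```

View pics/t15.png

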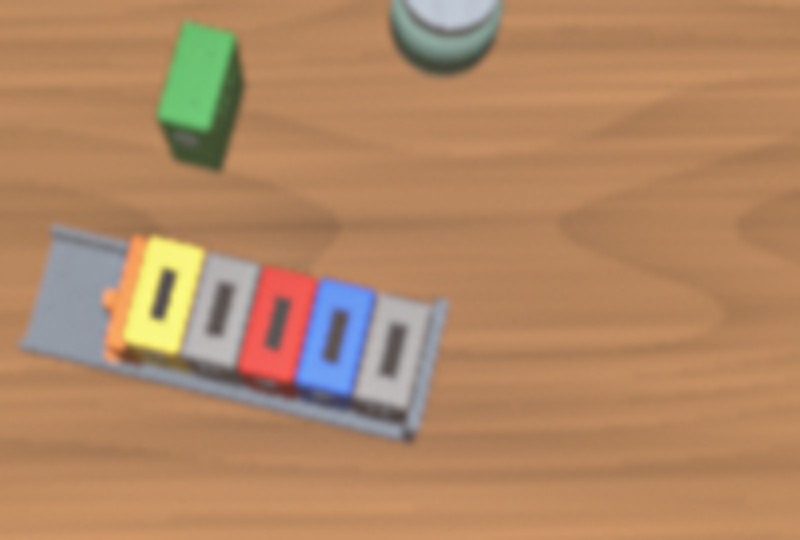

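View pics/s15.png

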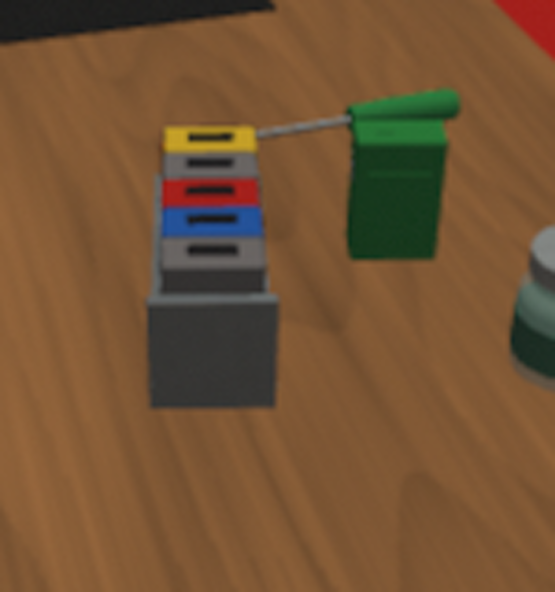

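View pics/top_end.png

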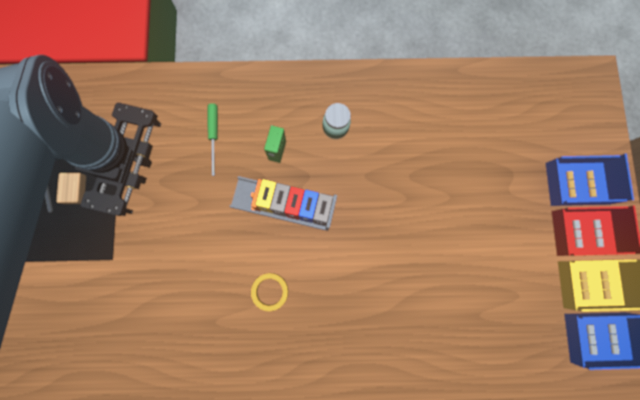

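```bash
python3 -c "
from cell import *
print(sign_off())"
```

```text
the job is handed in; nothing more can be done
None
```

The red case is in the grey rack, directly beside the blue one on the side facing the orange stop, upright and down on the floor. The job is handed in at about 27 s on the robot's clock.

**How it went:** I gripped the grey case next to blue and slid it back about 36 mm, which pushed yellow and the stop ahead of it. I then lowered red into the gap until the floor pushed back with 12 N. Finally I pushed the stop home until it felt firm: the force rose from 17 to 26 N with no further movement. That is above the 15 N you gave for a firm press, because I pressed on twice after 17 N to be sure.

**Last checks:**
- **Row:** the order from the end plate is grey, blue, red, grey, yellow, stop. Blue to yellow measured 96.1 mm between centres, against 96 mm for three case thicknesses, so no play remains there.
- **Heights and angles:** the tops look level, and the blue, red and yellow case angles agree within 0.4°.
- **Bystanders:** the jar, tape roll, screwdriver and green case look unmoved. The gripper is clear of everything.

**Disagreements:** blue's centre read about 1.5 mm nearer the end plate after the final push than before. Red's narrow side measured 28 mm instead of 32 in the last picture. I put the red reading down to the colour mask clipping the face; I did not pin down the blue shift.

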